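# Turn tea cakes out of a hinged tin into a tray

## Robot

A 6-joint arm with a two-finger parallel gripper is mounted at the origin on the work surface. World frame = base frame: x ahead of the robot, y to its left, z up, the work surface at z = 0. Lengths are in mm, angles in rad, forces in N, time in s.
With the tool pointing down it reaches from about 350 to 975 mm from the base axis. Payload 7.1 kg.
Tool frame: the origin (TCP) lies at the very end of the fingers, on their centre line; the grasp point (between the pads) lies 19 mm behind it (ctrl.tcp_to_grasp is the distance from the TCP to the grasp point, in mm); z points along the fingers, x is the direction in which the jaws open and shut, and the axes are right-handed (so a half turn about z gives the same grasp; the last joint's range is limited). The gripper opens to 88 mm and grips with 3 to 60 N. Pads are 20 mm wide; open, the fingers measure 115 mm over their backs; the gripper's body (75 mm by 178 mm) begins 61 mm behind the grasp point.
Start: joints at [1.297, 0.423, 1.63, -0, 1.089, -0.019], TCP at [157.501, 604.812, 183.475] pointing down, gripper open.
Joint ranges: [-3, 3], [-0.9, 2.11], [0.09, 2.58], [-1.31, 4.45], [0.11, 2.69], [-2.54, 2.54]. Speed limits (rad/s): [2.39, 2.39, 3.01, 3.14, 3.14, 3.14].

## Interface

Orientations are given as a rotation vector (axis times angle).
In Python, from workcell import get_obs, viewer, ctrl, masks_of gives the robot as it stands. The module is installed in compiled form; this text tells all that it offers.
- The arm moves only by the shell command python3 -m inch 'ROWS'. ROWS is JSON, a list of rows, each an object of numbers: "tx", "ty", "tz": the shift along the tool's x, y, z in cm; "ax", "ay", "az": the turn, a rotation vector about the tool's x, y, z in degrees; "jaw": the opening, from 0 (shut) to 1 (fully open). In form: [{"tx": .., "ty": .., "tz": .., "ax": .., "ay": .., "az": .., "jaw": ..}, ...]. A call has 1 to 12 rows; each row shifts and turns the commanded pose from where the row before left it, along the tool's axes as they then stand; what a row does not reach is not made up. A row lasts 1/8 s, in which the tool goes at most 62.5 mm and 10.7 degrees, less where a joint would pass 70% of its speed; a pose out of reach is approached as far as the arm can. A call is refused whole if a number of a shift passes 6.25 or a number of a turn 10.7, either way. A call with a gripper value outside its range is refused whole. The fingers move at their own pace and stop on an object; the grip force is fixed at half the most. Time passes only in rows, so rows that do not move let the fingers close. It gives the time, the measured TCP pose, the force and the opening at its end, in the units of the state.
- get_obs(): the state, without advancing time (a new reading comes with each control period).
- viewer.get_image(name): name is "side" or "top"; returns (picture, depth): 420x560x3 uint8, red, green, blue; 420x560 float32, mm along the optical axis (not along the pixel's ray), 0 where there is no reading.
- viewer.get_calibration(name): a dict with "fx", "fy", "cx", "cy" (pixels), "distortion" ([k1, k2, p1, p2, k3] as OpenCV has them; the pictures are not rectified), "rvec" (rotation vector, rad) and "tvec" (3), from world to camera coordinates, as OpenCV has them. Camera axes: x right, y down, z forward; pixel columns grow to the right and rows downward; lengths in mm; the calibration is good to about 2 mm. A picture is of the moment at which its call begins. get_calibration takes no time and is no camera call.
- ctrl.close_job(): hands the job in, once; it reports no verdict.
Trained networks look in the newest picture that a camera, given by its name, has taken for a name from the list of things; names that differ only in an ending like _2 or _b are one class to them, and where a whole thing is asked for, a point or a joint stands for the part that bears it (a point fixed in the world has none). Each returns a list of dicts, best first, with "score" (0 to 1); they miss things now and then, are a little off and sometimes report something else, mostly with a low value. They report only what shows in the picture. A call takes as long as a camera call.
- masks_of(camera, thing): "pixels" (420x560 bool, what is visible of it) and "location" ([column, row] in pixels, amid what is visible of it).
The state is a dict: "t": time; "qpos": joint angles; "qvel": joint speeds; "joint_torque": joint torques, N m; "ee_pos": TCP position; "orientation": TCP orientation; "ft_force": force on the tool from outside, world axes, zero at the start; "moment": the same for the moment, N m; "width": finger opening in mm.
Only numpy, scipy, OpenCV 4.12 (cv2) and the standard library are available. Lean on these libraries where they do the work, as an engineer would, in place of code of your own. Each camera call takes 0.05 s, during which the arm holds its last target. There are 200 camera calls.

## Task

Turn the two tea cakes out of the hinged tin. Cap the tin with the empty tray that has four side lugs (it lies upside down on the counter; leave it upside down) and slide it towards the hinge until it is home under the four hooks. Then take the wooden grip and swing tin and tray over together to the other side until they lie level, laying them down rather than letting them drop, so that the cakes end up in the tray underneath, and let go.

Things in the scene. Friction and masses are not known exactly. Their poses are not given: they have to be found in the camera images.
- board: Aluminium cake tin hinged on a fixed steel stand. Origin mid hinge axis, 45 mm above the counter; x along the hinge, y towards the grip, z out of the open side. Starts level, open side up; turns freely about +x by pi to a stop, level upside down; past upright it falls if let go. Flat top plate at z=0: 168 mm along x, y 5 to 118 mm; two 20 mm deep wells, in all 42 x 72 mm, about y=57 mm. 0.6 kg.
- home (a point): Where the tray's origin is when home: tin x 0, y 57 mm, z 0 (tin axes). Four hooks, open to the grip (+y), stopped at the hinge end: lips |x| 62 to 84 mm, 8.5 to 12.5 mm over the plate, ending 24 mm short of / 36 mm past home in y. Set the tray flat 16 to 36 mm off home towards the grip, x within 6 mm, 5 deg, then slide it in. Hooks hold it when turned (2.5 mm sag).
- handle (a point): Middle of the wooden grip: a roller 16 mm thick, 92 mm long, parallel to the hinge, 176 mm from it (tin x 0, y 176 mm, z 0). It spins freely on its own axis, so a gripper pinching it from above, across, can point down all the way over, following the 176 mm arc about the hinge. 50 mm free between it and the plate; two arms at x +-52 mm join them.
- tray: Empty aluminium tray, upside down on the counter, about 0.15 kg: 60 mm (x) by 90 mm (y), 24 mm high, 4 mm walls, cross wall inside. Four flat steel lugs on its long sides at y +-30 mm, 8 wide, 6 thick, flush with the rim, reach |x| = 72 mm. Origin mid rim, on the counter; z out of its closed bottom, up at the start. Grip across x between the lugs. The bigger tray nearby has no lugs: not wanted.
- cake_a: Baked tea cake, a brown round frustum 18 mm high, 22 mm across at its foot and 29 mm at the top, 30 g, lying loose in the well nearer the hinge. Origin at the centre of its foot (the small end, down at the start).
- cake_b: A tea cake like the other, loose in the well nearer the grip. Origin at the centre of its foot.

How it is judged (in metres and radians):
On the way:
1. the tray caps the level tin, home under the hooks (x of tray in the frame of board between -0.012 and 0.012 m and y of tray in the frame of board between 0.045 and 0.067 m and z of tray in the frame of board between -0.005 and 0.008 m and angle between board's own z axis and vertical below 0.12 rad and angle between tray's own z axis and vertical below 0.1 rad), for 0.2 s.
At the end, for the whole second after the job is handed in: The tin lies turned over, level within 8 degrees; the tray is under it, closed bottom down within 10 degrees, still home in the hooks (within 12 mm across, within about 10 mm towards the grip); both cakes have dropped out of the wells into the tray, within its walls; all at rest (angle between board's own z axis and vertical above 3 rad and angle between tray's own z axis and vertical above 2.97 rad and x of tray in the frame of board between -0.012 and 0.012 m and y of tray in the frame of board between 0.045 and 0.067 m and z of tray in the frame of board between -0.005 and 0.008 m and x of cake_a in the frame of tray between -0.026 and 0.026 m and y of cake_a in the frame of tray between -0.041 and 0.041 m and z of cake_a in the frame of tray between -0.008 and 0.021 m and linear speed of each of cake_a, cake_b, tray below 0.03 m/s and x of cake_b in the frame of tray between -0.026 and 0.026 m and y of cake_b in the frame of tray between -0.041 and 0.041 m and z of cake_b in the frame of tray between -0.008 and 0.021 m and angular speed of board below 0.1 rad/s); the robot touches nothing.
It fails at once if the tin is dropped or flung (turns faster than 5 rad/s) (angular speed of board above 5 rad/s).
It also fails if it takes over 69 s, if anything falls off the work surface, if the arm or the gripper's body presses on something with over 40 N, if the wrist force passes 120 N, or if a joint passes its speed limit or range.

## Working session

There is one attempt and no reset: what is moved stays moved. The work goes in short steps, Python scripts to look and compute and a shell command to move; the robot and the scene stay as the last step left them, time stands still between calls to the robot, and variables do not carry over. Pictures are saved under pics/ and viewed, about 8 in all and at most 12, crops included, and the job is handed in when it is done.

```bash
mkdir -p pics
cat > h.py <<'E'
import numpy as np, cv2
from workcell import get_obs, viewer, ctrl, masks_of
def cal(n):
    c=viewer.get_calibration(n); K=np.array([[c['fx'],0,c['cx']],[0,c['fy'],c['cy']],[0,0,1]],float)
    return K,np.array(c['distortion'],float),np.array(c['rvec'],float),np.array(c['tvec'],float).ravel()
def cloud(n,depth,mask):
    K,D,r,t=cal(n); v,u=np.nonzero(mask&(depth>0)); z=depth[v,u]
    p=cv2.undistortPoints(np.stack([u,v],1).astype(float)[:,None],K,D)[:,0]
    P=np.c_[p*z[:,None],z]; return (P-t)@cv2.Rodrigues(r)[0]
def proj(n,P):
    K,D,r,t=cal(n); return cv2.projectPoints(np.array(P,float).reshape(-1,3),r,t,K,D)[0][:,0]
def save(name,*ims): cv2.imwrite('pics/'+name,np.hstack(ims)[:,:,::-1])
def state():
    o=get_obs(); R=cv2.Rodrigues(np.array(o['orientation'],float))[0]
    print('t',round(o['t'],2),'pos',np.round(o['ee_pos'],1),'f',np.round(o['ft_force'],1),'w',round(o['width'],1)); print(np.round(R,3)); return o,R
E
cat > a.py <<'E'
from h import *
np.set_printoptions(suppress=True,precision=1)
state()
for n in ['top','side']:
    im,d=viewer.get_image(n); save(f'{n}0.png',im); np.savez(f'{n}0.npz',im=im,d=d)
    for th in ['board','handle','tray','cake_a']:
        for m in masks_of(n,th)[:3]:
            P=cloud(n,d,m['pixels'])
            print(n,th,round(m['score'],2),np.round(m['location']),m['pixels'].sum(), P.shape[0] and np.percentile(P,[2,50,98],axis=0).round().tolist())
            if P.shape[0]>30:
                z=P[:,2]; Q=P[z>np.percentile(z,50)-3,:2].astype(np.float32); print('   rect',cv2.minAreaRect(Q))
E
python3 a.py
```

```text
t 0.0 pos [157.4 604.3 182.7] f [ 0.4 -1.2  0.1] w 87.5
[[ 0.3  1.  -0. ]
 [ 1.  -0.3 -0. ]
 [-0.   0.  -1. ]]
top board 0.89 [206. 211.] 5560 [[449.0, 135.0, 1.0], [527.0, 206.0, 45.0], [612.0, 319.0, 58.0]]
   rect ((527.5916748046875, 229.19537353515625), (174.05125427246094, 190.9489288330078), 3.9567294120788574)
top handle 0.69 [205. 211.] 5434 [[449.0, 135.0, 23.0], [527.0, 205.0, 45.0], [611.0, 319.0, 58.0]]
   rect ((527.6443481445312, 229.30230712890625), (174.04873657226562, 191.20445251464844), 3.9184482097625732)
top tray 0.86 [449. 246.] 1849 [[394.0, -341.0, -2.0], [457.0, -294.0, 22.0], [521.0, -250.0, 26.0]]
   rect ((457.0558166503906, -296.43365478515625), (60.74614715576172, 91.27693176269531), 7.601210594177246)
top cake_a 0.45 [200. 210.] 148 [[513.0, 204.0, 38.0], [525.0, 217.0, 42.0], [538.0, 229.0, 46.0]]
   rect ((526.1383056640625, 216.6050567626953), (26.847793579101562, 26.034832000732422), 18.94795799255371)
side handle 0.67 [243. 171.] 2418 [[449.0, 133.0, 30.0], [526.0, 200.0, 46.0], [612.0, 316.0, 58.0]]
   rect ((527.2149658203125, 228.26083374023438), (172.32286071777344, 192.85263061523438), 4.324924468994141)
side tray 0.9 [286. 364.] 2125 [[394.0, -342.0, 1.0], [455.0, -301.0, 23.0], [519.0, -254.0, 27.0]]
   rect ((457.8261413574219, -296.74755859375), (60.677982330322266, 91.6688232421875), 7.081011772155762)
side cake_a 0.51 [243. 173.] 64 [[522.0, 168.0, 40.0], [533.0, 178.0, 43.0], [545.0, 191.0, 45.0]]
   rect ((534.4423217773438, 179.03013610839844), (24.549657821655273, 22.937149047851562), 72.4207763671875)
```

View pics/top0.png

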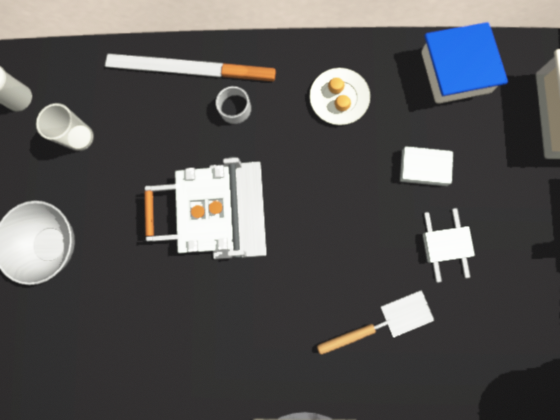

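View pics/side0.png

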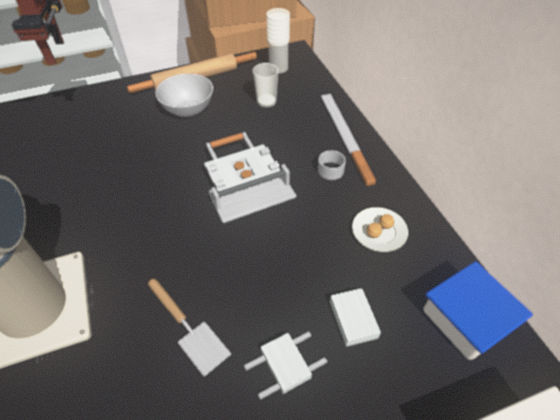

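```bash
cat > b.py <<'E'
from h import *
np.set_printoptions(suppress=True,precision=2)
yaw=np.radians(4.0)
for n in ['top','side']:
    f=np.load(n+'0.npz'); im,d=f['im'],f['d']
    h=cv2.cvtColor(im,cv2.COLOR_RGB2HSV); org=(h[...,0]<16)&(h[...,1]>120)
    P=cloud(n,d,np.ones(d.shape,bool)); O=cloud(n,d,org)
    O=O[(O[:,1]>280)&(O[:,1]<350)&(O[:,2]>35)&(O[:,2]<70)&(O[:,0]>450)&(O[:,0]<620)]
    print(n,'handle',len(O),cv2.minAreaRect(O[:,:2].astype(np.float32)),O.mean(0),'z98',np.percentile(O[:,2],98))
    c=cv2.fitLine(O[:,:2].astype(np.float32),cv2.DIST_HUBER,0,.01,.01).ravel(); print('  dir deg',np.degrees(np.arctan2(c[1],c[0])))
    hc=cv2.minAreaRect(O[:,:2].astype(np.float32))[0]
    ex=np.array([np.cos(yaw),np.sin(yaw)]); ey=np.array([-ex[1],ex[0]])
    L=np.c_[(P[:,:2]-hc)@ex,(P[:,:2]-hc)@ey+176,P[:,2]]
    s=L[(abs(L[:,0])<110)&(L[:,1]>-60)&(L[:,1]<200)]
    pl=s[(s[:,2]>40)&(s[:,2]<50)&(s[:,1]>20)&(s[:,1]<130)]
    print('  plate local x,y 1/99%',np.percentile(pl,[1,99],axis=0),'medz',np.median(pl[:,2]))
    hk=s[(s[:,2]>53)&(s[:,1]>20)&(s[:,1]<130)]
    for a in (-1,1):
        for lo,hi in((20,72),(72,130)):
            q=hk[(hk[:,0]*a>0)&(hk[:,1]>lo)&(hk[:,1]<hi)]; print('  hook',a,lo,len(q),q.mean(0),q.min(0),q.max(0))
    T=P[(P[:,0]>380)&(P[:,0]<540)&(P[:,1]>-360)&(P[:,1]<-235)]
    t=T[(T[:,2]>17)&(T[:,2]<32)]; print('  tray',cv2.minAreaRect(t[:,:2].astype(np.float32)),np.median(t[:,2]))
    l=T[(T[:,2]>2.5)&(T[:,2]<12)]; print('  lugs',len(l),l.mean(0))
E
python3 b.py
```

```text
top handle 276 ((521.025390625, 316.3222351074219), (91.90526580810547, 17.04372215270996), 4.19937801361084) [518.2  314.98  50.02] z98 54.89908499984749
  dir deg 3.8411348
  plate local x,y 1/99% [[-82.23  21.23  40.43]
 [ 82.97 122.39  48.09]] medz 44.22124757078747
  hook -1 20 76 [-72.66  26.57  56.97] [-83.24  20.14  54.04] [-61.33  33.82  60.03]
  hook -1 72 95 [-72.26  85.61  56.99] [-83.17  77.17  53.21] [-62.12  94.4   61.37]
  hook 1 20 76 [73.22 26.93 57.09] [62.66 20.15 53.82] [84.3  33.7  60.38]
  hook 1 72 87 [74.13 85.52 56.84] [63.07 77.7  53.38] [85.05 93.77 61.34]
  tray ((457.106201171875, -296.3802185058594), (60.7014045715332, 91.45439910888672), 7.485470771789551) 22.742058186805775
  lugs 378 [ 458.79 -292.15    5.02]
side handle 167 ((519.97314453125, 312.1309814453125), (87.61915588378906, 15.271937370300293), 7.231760501861572) [519.89 312.11  49.91] z98 55.19717851117247
  dir deg 4.8243093
  plate local x,y 1/99% [[-80.92  20.74  40.89]
 [ 83.62 123.42  49.14]] medz 45.3488760872996
  hook -1 20 52 [-70.95  28.75  57.28] [-81.69  20.69  53.08] [-59.79  38.39  60.4 ]
  hook -1 72 55 [-71.17  87.93  57.17] [-81.66  77.83  53.09] [-60.03  98.25  59.99]
  hook 1 20 52 [74.91 29.27 56.86] [64.33 20.73 53.85] [86.81 39.42 60.85]
  hook 1 72 48 [75.12 88.6  57.48] [63.21 80.51 53.96] [86.39 99.59 62.13]
  tray ((458.0590515136719, -296.50653076171875), (61.069908142089844, 91.87528228759766), 7.3630051612854) 23.65739727428219
  lugs 567 [ 456.01 -298.29    5.34]
```

```bash
cat > plan.py <<'E'
# usage: plan.py x y z yawdeg : turn first (tool axes, deg), then shift (cm, axes after the turn)
import sys; from h import *
np.set_printoptions(suppress=True,precision=3)
x,y,z,yaw=map(float,sys.argv[1:5]); o,R=state()
c,s=np.cos(np.radians(yaw)),np.sin(np.radians(yaw)); T=np.array([[c,s,0],[s,-c,0],[0,0,-1.]])
print('turn',np.degrees(cv2.Rodrigues(R.T@T)[0].ravel()).round(2),'shift cm',(T.T@(np.array([x,y,z])-o['ee_pos'])/10).round(2),'q',np.round(o['qpos'],2))
E
python3 plan.py 457.4 -296.4 130 7.4
```

```text
t 0.5 pos [157.5 604.8 183.4] f [-0.2 -0.3  1. ] w 88.0
[[ 0.252  0.968 -0.   ]
 [ 0.968 -0.252 -0.   ]
 [-0.    -0.    -1.   ]]
turn [ 0.  0. 68.] shift cm [18.14 93.23  5.34] q [ 1.3   0.42  1.63  0.    1.09 -0.02]
```

```bash
python3 -m inch '[{"az":9.7},{"az":9.7},{"az":9.7},{"az":9.7},{"az":9.7},{"az":9.7},{"az":9.8},{"tx":3.6,"ty":4},{"tx":3.6,"ty":4},{"tx":3.6,"ty":4},{"tx":3.6,"ty":4},{"tx":3.7,"ty":4}]'; python3 -m inch '[{"ty":6},{"ty":6},{"ty":6},{"ty":6},{"ty":6},{"ty":6},{"ty":6},{"ty":6},{"ty":6},{"ty":6},{"ty":6},{"ty":6}]'; python3 -m inch '[{"ty":1.2,"tz":3},{"tz":2},{}]'; python3 plan.py 457.4 -296.4 60 7.4
```

```text
t 0.5 pos [157.5 604.8 183.4] f [-0.2 -0.3  1. ] w 88.0
[[ 0.252  0.968 -0.   ]
 [ 0.968 -0.252 -0.   ]
 [-0.    -0.    -1.   ]]
turn [ 0.  0. 68.] shift cm [18.14 93.23 12.34] q [ 1.3   0.42  1.63  0.    1.09 -0.02]$[0]: bad value
$[0]: bad value
$[0]: bad value
```

```bash
python3 -m inch '[{"tx":0,"ty":0,"tz":0,"ax":0,"ay":0,"az":9.7,"jaw":1},{"tx":0,"ty":0,"tz":0,"ax":0,"ay":0,"az":9.7,"jaw":1},{"tx":0,"ty":0,"tz":0,"ax":0,"ay":0,"az":9.7,"jaw":1},{"tx":0,"ty":0,"tz":0,"ax":0,"ay":0,"az":9.7,"jaw":1},{"tx":0,"ty":0,"tz":0,"ax":0,"ay":0,"az":9.7,"jaw":1},{"tx":0,"ty":0,"tz":0,"ax":0,"ay":0,"az":9.7,"jaw":1},{"tx":0,"ty":0,"tz":0,"ax":0,"ay":0,"az":9.8,"jaw":1},{"tx":3.6,"ty":4,"tz":0,"ax":0,"ay":0,"az":0,"jaw":1},{"tx":3.6,"ty":4,"tz":0,"ax":0,"ay":0,"az":0,"jaw":1},{"tx":3.6,"ty":4,"tz":0,"ax":0,"ay":0,"az":0,"jaw":1},{"tx":3.6,"ty":4,"tz":0,"ax":0,"ay":0,"az":0,"jaw":1},{"tx":3.7,"ty":4,"tz":0,"ax":0,"ay":0,"az":0,"jaw":1}]'; python3 plan.py 457.4 -296.4 60 7.4
```

```text
t: 2.0
ee_pos: [364.0, 428.7, 183.7]
orientation: [-3.135, -0.203, -0.001]
ft_force: [0.3, 1.1, 0.0]
width: 87.5
t 2.0 pos [364.  428.7 183.7] f [0.3 1.1 0. ] w 87.5
[[ 0.992  0.129  0.   ]
 [ 0.129 -0.992  0.   ]
 [ 0.    -0.    -1.   ]]
turn [-0.02 -0.02  0.02] shift cm [-0.07 73.11 12.37] q [0.85 0.33 1.77 0.   1.04 0.72]
```

```bash
python3 -m inch '[{"tx":0,"ty":6,"tz":0,"ax":0,"ay":0,"az":0,"jaw":1},{"tx":0,"ty":6,"tz":0,"ax":0,"ay":0,"az":0,"jaw":1},{"tx":0,"ty":6,"tz":0,"ax":0,"ay":0,"az":0,"jaw":1},{"tx":0,"ty":6,"tz":0,"ax":0,"ay":0,"az":0,"jaw":1},{"tx":0,"ty":6,"tz":0,"ax":0,"ay":0,"az":0,"jaw":1},{"tx":0,"ty":6,"tz":0,"ax":0,"ay":0,"az":0,"jaw":1},{"tx":0,"ty":6,"tz":0,"ax":0,"ay":0,"az":0,"jaw":1},{"tx":0,"ty":6,"tz":0,"ax":0,"ay":0,"az":0,"jaw":1},{"tx":0,"ty":6,"tz":0,"ax":0,"ay":0,"az":0,"jaw":1},{"tx":0,"ty":6,"tz":0,"ax":0,"ay":0,"az":0,"jaw":1},{"tx":0,"ty":6,"tz":0,"ax":0,"ay":0,"az":0,"jaw":1},{"tx":0,"ty":6,"tz":0,"ax":0,"ay":0,"az":0,"jaw":1}]'; python3 -m inch '[{"tx":0,"ty":1.1,"tz":4,"ax":0,"ay":0,"az":0,"jaw":1},{"tx":0,"ty":0,"tz":4,"ax":0,"ay":0,"az":0,"jaw":1},{"tx":0,"ty":0,"tz":4.3,"ax":0,"ay":0,"az":0,"jaw":1},{"tx":0,"ty":0,"tz":0,"ax":0,"ay":0,"az":0,"jaw":1}]'; python3 plan.py 457.4 -296.4 4 7.4
```

```text
t: 3.5
ee_pos: [455.5, -286.4, 183.7]
orientation: [3.135, 0.202, 0.001]
ft_force: [0.6, -0.5, -0.1]
width: 88.0
t: 4.0
ee_pos: [454.7, -293.7, 58.0]
orientation: [-3.131, -0.202, 0.008]
ft_force: [0.7, 0.8, 1.0]
width: 88.2
t 4.0 pos [ 454.7 -293.7   58. ] f [0.7 0.8 1. ] w 88.2
[[ 0.992  0.129 -0.005]
 [ 0.129 -0.992  0.004]
 [-0.005 -0.004 -1.   ]]
turn [-0.24  0.27 -0.01] shift cm [0.23 0.3  5.4 ] q [-0.6   0.49  1.89  0.    0.77 -0.72]
```

```bash
python3 -m inch '[{"tx":0,"ty":0,"tz":1.5,"ax":0,"ay":0,"az":0,"jaw":1},{"tx":0,"ty":0,"tz":0,"ax":0,"ay":0,"az":0,"jaw":1}]'; python3 plan.py 457.4 -296.4 4 7.4
```

```text
t: 4.25
ee_pos: [457.3, -295.2, 45.9]
orientation: [3.135, 0.203, 0.001]
ft_force: [-0.8, 0.0, -0.1]
width: 87.7
t 4.25 pos [ 457.3 -295.2   45.9] f [-0.8  0.  -0.1] w 87.7
[[ 0.992  0.129  0.001]
 [ 0.129 -0.992 -0.   ]
 [ 0.     0.    -1.   ]]
turn [ 0.02 -0.03  0.01] shift cm [-0.    0.12  4.19] q [-0.6   0.51  1.89  0.    0.74 -0.72]
```

```bash
cat > look.py <<'E'
import sys; from h import *
n,name,x0,y0,x1,y1,k=sys.argv[1:8]; im,d=viewer.get_image(n); np.savez('last_'+n,im=im,d=d)
c=im[int(y0):int(y1),int(x0):int(x1)]; save(name,cv2.resize(c,None,fx=float(k),fy=float(k)))
E
python3 look.py side tr1.png 210 290 360 410 4
```

```text
(no output)
```

View pics/tr1.png

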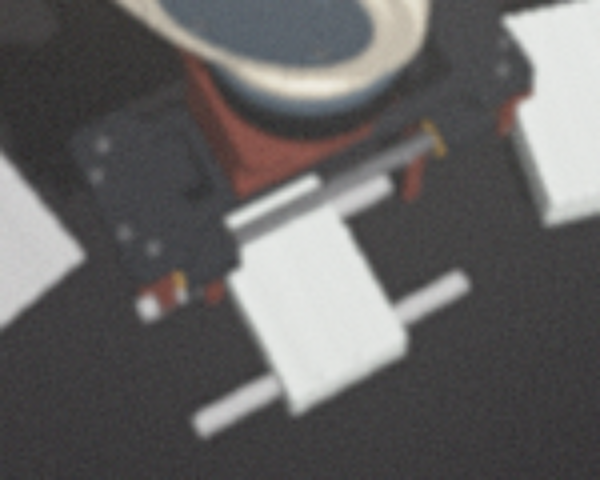

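The tray sits between the open fingers: the red tips are at about (215,290) and (412,180) in the crop, with the lugs clear of them. I'm going down and closing.

```bash
python3 -m inch '[{"tx":0,"ty":0.1,"tz":1.5,"ax":0,"ay":0,"az":0,"jaw":1},{"tx":0,"ty":0,"tz":1.5,"ax":0,"ay":0,"az":0,"jaw":1},{"tx":0,"ty":0,"tz":0.9,"ax":0,"ay":0,"az":0,"jaw":1},{"tx":0,"ty":0,"tz":0.3,"ax":0,"ay":0,"az":0,"jaw":1},{"tx":0,"ty":0,"tz":0,"ax":0,"ay":0,"az":0,"jaw":1},{"tx":0,"ty":0,"tz":0,"ax":0,"ay":0,"az":0,"jaw":0.3},{"tx":0,"ty":0,"tz":0,"ax":0,"ay":0,"az":0,"jaw":0.3},{"tx":0,"ty":0,"tz":0,"ax":0,"ay":0,"az":0,"jaw":0.3},{"tx":0,"ty":0,"tz":0,"ax":0,"ay":0,"az":0,"jaw":0.3},{"tx":0,"ty":0,"tz":0,"ax":0,"ay":0,"az":0,"jaw":0.3},{"tx":0,"ty":0,"tz":0,"ax":0,"ay":0,"az":0,"jaw":0.3}]'; python3 plan.py 457.4 -296.4 3 7.4
```

```text
t: 5.68
ee_pos: [457.0, -296.1, 3.5]
orientation: [3.135, 0.203, 0.0]
ft_force: [0.4, -0.1, 1.1]
width: 31.3
t 5.67 pos [ 457.  -296.1    3.5] f [ 0.4 -0.1  1.1] w 31.3
[[ 0.992  0.129  0.   ]
 [ 0.129 -0.992 -0.   ]
 [ 0.     0.    -1.   ]]
turn [ 0. -0.  0.] shift cm [0.03 0.03 0.05] q [-0.6   0.58  1.9  -0.    0.66 -0.73]
```

```bash
python3 look.py side tr2.png 180 270 380 420 4
```

```text
(no output)
```

View pics/tr2.png

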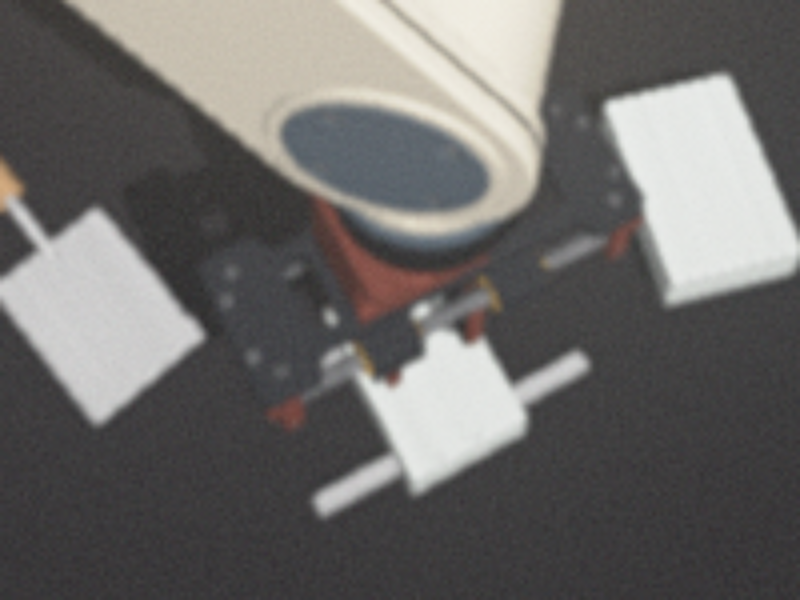

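```bash
cat > c.py <<'E'
from h import *
np.set_printoptions(suppress=True,precision=1)
f=np.load('last_side.npz'); im,d=f['im'],f['d']
print(proj('side',[[457,-296,3.5],[457,-296,24],[457+22,-293,3.5],[457-22,-299,3.5]])-[180,270])
h=cv2.cvtColor(im,cv2.COLOR_RGB2HSV); red=((h[...,0]<12)|(h[...,0]>170))&(h[...,1]>90)
red[:270]=0; red[:, :180]=0; red[:,380:]=0
n,l,s,c=cv2.connectedComponentsWithStats(red.astype(np.uint8))
for i in range(1,n):
    if s[i,4]>5: 
        P=cloud('side',d,l==i); print(s[i],(c[i]-[180,270])*4,P.min(0),P.max(0))
P=cloud('side',d,np.ones(d.shape,bool)); T=P[(abs(P[:,0]-457)<60)&(abs(P[:,1]+320)<60)&(P[:,2]>17)&(P[:,2]<32)]
print(cv2.minAreaRect(T[:,:2].astype(np.float32)),np.median(T[:,2]))
state()
E
python3 c.py
```

```text
[[104.9  93.5]
 [104.9  89.6]
 [114.9  88.1]
 [ 94.7  99. ]]
[259 320  33  30 263] [374.7 271.8] [ 415.9 -332.7  164.5] [ 458.3 -285.9  214.9]
[333 328   4   5  13] [616.6 239.1] [ 534.4 -318.1  133.5] [ 541.  -316.7  150.6]
[297 349   4   6  16] [472.8 324. ] [ 476.8 -304.9   49.8] [ 483.5 -302.6   75.4]
[247 370   9   6  29] [287.3 411.3] [ 376.2 -340.1  130.1] [ 389.1 -334.1  156.6]
((458.2633056640625, -299.2523193359375), (60.7774772644043, 86.2840576171875), 7.3762006759643555) 23.295947695552286
t 5.72 pos [ 457.1 -296.1    3.5] f [-0.2  0.1 -0.3] w 28.1
[[ 1.   0.1  0. ]
 [ 0.1 -1.  -0. ]
 [ 0.   0.  -1. ]]
```

```bash
cat > d.py <<'E'
from h import *
np.set_printoptions(suppress=True,precision=1)
f=np.load('last_side.npz'); d=f['d']
P=cloud('side',d,np.ones(d.shape,bool)); Q=P[(abs(P[:,0]-457)<90)&(P[:,1]>-345)&(P[:,1]<-280)&(P[:,2]>27)&(P[:,2]<135)]
for z in range(27,135,6):
    q=Q[(Q[:,2]>=z)&(Q[:,2]<z+6)]; print(z,len(q),np.sort(q[:,0]).round().astype(int)[::max(1,len(q)//12)], q[:,1].round().astype(int)[np.argsort(q[:,0])][::max(1,len(q)//12)])
im,d=viewer.get_image('side')
g=cv2.resize(im[320:390,230:350],None,fx=6,fy=6,interpolation=cv2.INTER_NEAREST); save('tr3.png',cv2.convertScaleAbs(g,alpha=1.6,beta=10))
E
python3 d.py
```

```text
27 3 [438 449 464] [-330 -311 -294]
33 0 [] []
39 4 [436 440 474 475] [-310 -310 -297 -301]
45 17 [435 436 438 440 442 442 474 474 475 475 476 478 478 480 480 482 482] [-308 -311 -310 -310 -310 -309 -294 -293 -297 -300 -302 -303 -303 -304
 -303 -303 -303]
51 11 [436 438 440 442 474 475 476 476 479 484 484] [-310 -310 -310 -309 -297 -301 -303 -303 -304 -303 -303]
57 12 [438 473 473 474 475 475 476 477 479 481 482 484] [-311 -286 -285 -297 -301 -301 -303 -305 -303 -303 -303 -303]
63 9 [473 474 476 476 477 477 480 483 483] [-285 -301 -303 -302 -304 -304 -303 -303 -303]
69 8 [473 473 474 477 479 481 481 483] [-289 -289 -301 -304 -303 -304 -304 -303]
75 7 [474 474 475 477 479 481 483] [-292 -292 -303 -304 -304 -304 -302]
81 6 [474 474 476 478 481 484] [-292 -295 -304 -304 -303 -304]
87 1 [474] [-295]
93 2 [475 476] [-298 -299]
99 4 [474 475 476 477] [-299 -297 -299 -302]
105 1 [476] [-298]
111 3 [476 477 477] [-303 -302 -304]
117 4 [416 416 477 535] [-287 -296 -305 -313]
123 18 [383 385 385 387 388 416 421 428 431 435 439 477 477 534 534 535 539 540] [-339 -339 -338 -338 -338 -293 -334 -333 -333 -332 -332 -305 -308 -311
 -314 -317 -317 -317]
129 64 [381 389 422 430 435 439 443 477 483 490 496 534 535] [-334 -337 -334 -333 -333 -331 -330 -320 -325 -324 -324 -313 -318]
```

View pics/tr3.png

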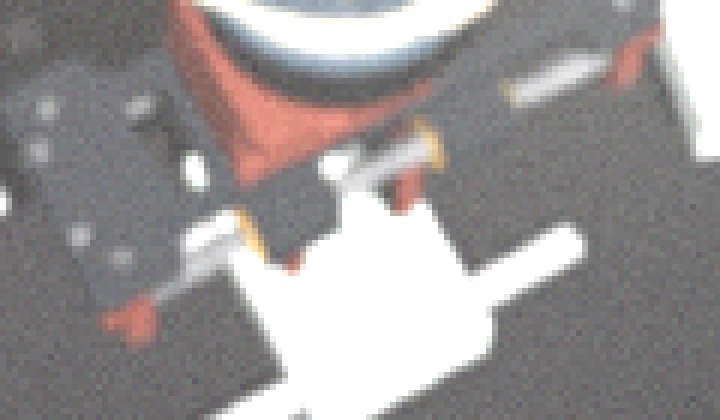

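The fingertips really end at z≈44 (depth), although the state says 3.5. They closed in the air above the tray, so the reported z reads about 40 mm low. I'll open, descend further and check against the depth.

```bash
cat > tip.py <<'E'
# true lowest z of fingers seen by depth near reported xy, vs reported
import sys; from h import *
np.set_printoptions(suppress=True,precision=1)
o,R=state(); p=np.array(o['ee_pos'],float); lo,hi=float(sys.argv[1]),float(sys.argv[2])
for n in ['side','top']:
    im,d=viewer.get_image(n); np.savez('last_'+n,im=im,d=d)
    P=cloud(n,d,np.ones(d.shape,bool)); L=(P-p)@R[:,:2]
    for s in (-1,1):
        m=(L[:,0]*s>o['width']/2-6)&(L[:,0]*s<o['width']/2+20)&(abs(L[:,1])<14)&(P[:,2]>lo)&(P[:,2]<hi)
        print(n,s,m.sum(), 'z low',np.sort(P[m,2])[:6],'lx', m.sum() and np.percentile(L[m,0],[5,95]),'ly',m.sum() and np.percentile(L[m,1],[5,95]))
    B=(abs(L[:,0])<95)&(abs(L[:,1])<42)&(P[:,2]>p[2]+70)&(P[:,2]<p[2]+170); print('  body low z',B.sum() and np.percentile(P[B,2],[2,5]))
E
python3 -m inch '[{"tx":0,"ty":0,"tz":0,"ax":0,"ay":0,"az":0,"jaw":1},{"tx":0,"ty":0,"tz":0,"ax":0,"ay":0,"az":0,"jaw":1},{"tx":0,"ty":0,"tz":0,"ax":0,"ay":0,"az":0,"jaw":1},{"tx":0,"ty":0,"tz":0,"ax":0,"ay":0,"az":0,"jaw":1},{"tx":0,"ty":0,"tz":0,"ax":0,"ay":0,"az":0,"jaw":1},{"tx":0,"ty":0,"tz":0,"ax":0,"ay":0,"az":0,"jaw":1},{"tx":0,"ty":0,"tz":1,"ax":0,"ay":0,"az":0,"jaw":1},{"tx":0,"ty":0,"tz":1,"ax":0,"ay":0,"az":0,"jaw":1},{"tx":0,"ty":0,"tz":1,"ax":0,"ay":0,"az":0,"jaw":1},{"tx":0,"ty":0,"tz":0,"ax":0,"ay":0,"az":0,"jaw":1}]'; python3 tip.py 3 60
```

```text
t: 7.02
ee_pos: [456.3, -295.6, -27.7]
orientation: [-3.134, -0.203, 0.003]
ft_force: [-0.2, -1.0, -0.4]
width: 88.0
t 7.03 pos [ 456.3 -295.6  -27.7] f [-0.2 -1.  -0.4] w 88.0
[[ 1.   0.1 -0. ]
 [ 0.1 -1.   0. ]
 [-0.  -0.  -1. ]]
side -1 10 z low [15.3 15.9 16.4 16.8 18.2 20.9] lx [-52.  -45.5] ly [11.4 12.5]
side 1 56 z low [ 3.2  3.3  3.3  3.5  3.8 13.3] lx [44.8 54.5] ly [-5.9 10.8]
  body low z [ 99.2 105.9]
top -1 19 z low [10.8 11.4 12.4 16.  18.6 19.9] lx [-52.8 -44.7] ly [-13.   -9.4]
top 1 28 z low [10.2 13.8 14.5 17.3 18.  18.2] lx [44.8 52.4] ly [-11.9  -2.2]
  body low z [ 97.2 104. ]
```

```bash
python3 -m inch '[{"tx":0,"ty":0,"tz":0.5,"ax":0,"ay":0,"az":0,"jaw":1},{"tx":0,"ty":0,"tz":0.3,"ax":0,"ay":0,"az":0,"jaw":1},{"tx":0,"ty":0,"tz":0,"ax":0,"ay":0,"az":0,"jaw":0.6},{"tx":0,"ty":0,"tz":0,"ax":0,"ay":0,"az":0,"jaw":0.6},{"tx":0,"ty":0,"tz":0,"ax":0,"ay":0,"az":0,"jaw":0.6},{"tx":0,"ty":0,"tz":0,"ax":0,"ay":0,"az":0,"jaw":0.6},{"tx":0,"ty":0,"tz":0,"ax":0,"ay":0,"az":0,"jaw":0.6},{"tx":0,"ty":0,"tz":0,"ax":0,"ay":0,"az":0,"jaw":0.6}]'; python3 tip.py 2 60
```

```text
t: 8.12
ee_pos: [457.2, -296.2, -34.4]
orientation: [3.135, 0.203, 0.0]
ft_force: [0.4, 0.2, 2.4]
width: 59.8
t 8.12 pos [ 457.2 -296.2  -34.4] f [0.4 0.2 2.4] w 59.8
[[ 1.   0.1  0. ]
 [ 0.1 -1.  -0. ]
 [ 0.   0.  -1. ]]
side -1 14 z low [2.5 3.6 3.9 5.2 6.1 8. ] lx [-39.7 -28.8] ly [ 9.7 13.4]
side 1 69 z low [ 4.2  6.5 11.2 11.7 12.1 14.5] lx [25. 39.] ly [-6.4 12. ]
  body low z [93.2 99.5]
top -1 30 z low [ 2.6  6.3  6.6  8.3  8.6 10.7] lx [-37.  -25.6] ly [-13.4   6.5]
top 1 40 z low [ 8.   8.1  8.5 10.1 14.2 15.7] lx [25.2 36.9] ly [-12.3   5.3]
  body low z [92.  97.4]
```

```bash
python3 -m inch '[{"tx":0,"ty":0,"tz":-1,"ax":0,"ay":0,"az":0,"jaw":0.6},{"tx":0,"ty":0,"tz":-3,"ax":0,"ay":0,"az":0,"jaw":0.6},{"tx":0,"ty":0,"tz":-3.5,"ax":0,"ay":0,"az":0,"jaw":0.6},{"tx":0,"ty":0,"tz":-3.5,"ax":0,"ay":0,"az":0.4,"jaw":0.6},{"tx":0,"ty":0,"tz":-1,"ax":0,"ay":0,"az":3,"jaw":0.6},{"tx":0,"ty":0,"tz":0,"ax":0,"ay":0,"az":0,"jaw":0.6}]'; python3 plan.py 527.7 222.7 86 4
```

```text
t: 8.98
ee_pos: [457.5, -296.4, 86.7]
orientation: [3.138, 0.11, 0.003]
ft_force: [-0.2, 0.0, -2.3]
width: 59.4
t 8.97 pos [ 457.5 -296.4   86.7] f [-0.2  0.  -2.3] w 59.4
[[ 0.998  0.07   0.002]
 [ 0.07  -0.998 -0.001]
 [ 0.002  0.001 -1.   ]]
turn [ 0.07 -0.09  0.02] shift cm [ 10.62 -51.3    0.07] q [-0.6   0.44  1.87 -0.    0.82 -0.67]
```

```bash
python3 -m inch '[{"tx":1,"ty":-3,"tz":0,"ax":0,"ay":0,"az":0,"jaw":0.6},{"tx":1,"ty":-4.8,"tz":0,"ax":0,"ay":0,"az":0,"jaw":0.6},{"tx":1,"ty":-5,"tz":0,"ax":0,"ay":0,"az":0,"jaw":0.6},{"tx":1,"ty":-5,"tz":0,"ax":0,"ay":0,"az":0,"jaw":0.6},{"tx":1,"ty":-5,"tz":0,"ax":0,"ay":0,"az":0,"jaw":0.6},{"tx":1,"ty":-5,"tz":0,"ax":0,"ay":0,"az":0,"jaw":0.6},{"tx":1,"ty":-5,"tz":0,"ax":0,"ay":0,"az":0,"jaw":0.6},{"tx":1,"ty":-5,"tz":0,"ax":0,"ay":0,"az":0,"jaw":0.6},{"tx":1,"ty":-5,"tz":0,"ax":0,"ay":0,"az":0,"jaw":0.6},{"tx":1,"ty":-5,"tz":0,"ax":0,"ay":0,"az":0,"jaw":0.6},{"tx":0.6,"ty":-3.5,"tz":0,"ax":0,"ay":0,"az":0,"jaw":0.6},{"tx":0,"ty":0,"tz":2,"ax":0,"ay":0,"az":0,"jaw":0.6}]'; python3 -m inch '[{"tx":0,"ty":0,"tz":0,"ax":0,"ay":0,"az":0,"jaw":0.6},{"tx":0,"ty":0,"tz":0,"ax":0,"ay":0,"az":0,"jaw":0.6}]'
cat > tr.py <<'E'
from h import *
np.set_printoptions(suppress=True,precision=1)
o,R=state(); p=np.array(o['ee_pos'],float)
for n in ['side','top']:
    im,d=viewer.get_image(n); np.savez('last_'+n,im=im,d=d)
    for m in masks_of(n,'tray')[:2]:
        P=cloud(n,d,m['pixels']); 
        if len(P)<20: continue
        L=(P-p)@R; print(n,round(m['score'],2),np.round(m['location']),len(P),'world',np.percentile(P,[2,50,98],axis=0).tolist(),'tool',np.percentile(L,[2,50,98],axis=0).tolist())
E
python3 tr.py; python3 plan.py 527.7 222.7 20 4
python3 - <<'E'
import numpy as np; from h import *
a=np.load('last_side.npz')['im'][90:240,150:330]; save('pl1.png',cv2.resize(a,None,fx=4,fy=4))
E
```

```text
t: 10.48
ee_pos: [527.9, 226.0, 65.6]
orientation: [-3.138, -0.117, -0.004]
ft_force: [0.0, -0.8, -2.6]
width: 59.9
t: 10.72
ee_pos: [526.6, 222.5, 65.3]
orientation: [3.139, 0.11, -0.002]
ft_force: [0.3, 0.1, -1.3]
width: 59.6
t 10.72 pos [526.6 222.5  65.3] f [ 0.3  0.1 -1.3] w 59.6
[[ 1.   0.1 -0. ]
 [ 0.1 -1.  -0. ]
 [-0.   0.  -1. ]]
side 0.74 [238. 145.] 957 world [[462.17077588285326, 176.15469192255011, 98.9822862681856], [526.6799496216432, 202.2130439985358, 122.75151491301479], [593.8895972991398, 263.4935160625312, 126.58447193293118]] tool [[-64.78598460750509, -40.5704131319965, -61.35054219004861], [-0.9214509473928516, 20.08120725657998, -57.5254663573586], [67.2572511736238, 46.01701707137219, -33.81525674043465]]
top 0.81 [201. 203.] 847 world [[466.7355755216649, 176.5485214103363, 101.25680191621174], [526.7893114560205, 192.48890428694358, 122.71778695705714], [591.8780092178492, 213.03877015646896, 126.35018825881896]] tool [[-62.035169064707745, 10.198337328791528, -61.09108734724306], [-1.4741023945801153, 30.12277203972452, -57.4501862217714], [63.11243503114556, 45.12551190318902, -35.981565359009345]]
t 10.93 pos [527.4 222.7  66. ] f [ 0.2 -0.6 -1.4] w 59.7
[[ 0.998  0.069  0.001]
 [ 0.069 -0.998  0.   ]
 [ 0.001 -0.    -1.   ]]
turn [-0.01 -0.04 -0.04] shift cm [ 0.03 -0.    4.6 ] q [ 0.38  0.51  1.82 -0.    0.81  0.31]
```

View pics/pl1.png

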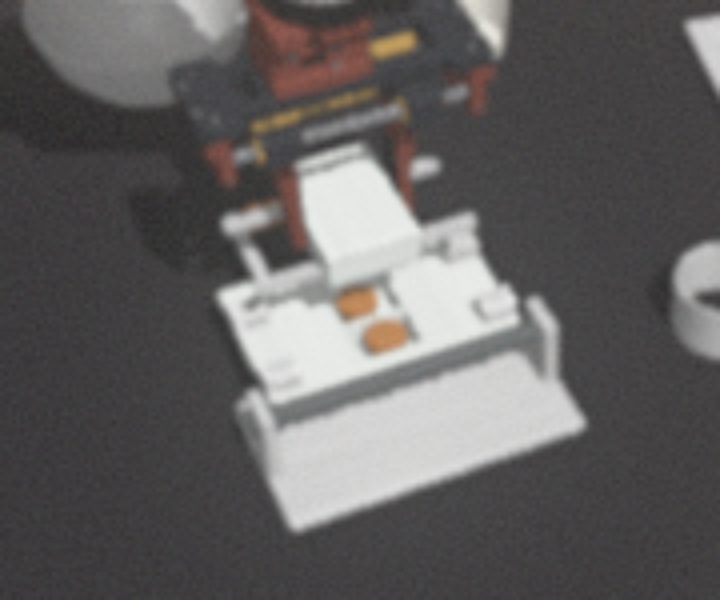

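The tray is held level over the tin, its rim about 54 mm above the plate, with both wells open to view at (355,300) and (385,335). I'm lowering it now.

```bash
python3 -m inch '[{"tx":0,"ty":0,"tz":1.5,"ax":0,"ay":0,"az":0,"jaw":0.6},{"tx":0,"ty":0,"tz":1.5,"ax":0,"ay":0,"az":0,"jaw":0.6},{"tx":0,"ty":0,"tz":1,"ax":0,"ay":0,"az":0,"jaw":0.6},{"tx":0,"ty":0,"tz":0.5,"ax":0,"ay":0,"az":0,"jaw":0.6},{"tx":0,"ty":0,"tz":0.3,"ax":0,"ay":0,"az":0,"jaw":0.6},{"tx":0,"ty":0,"tz":0.2,"ax":0,"ay":0,"az":0,"jaw":0.6},{"tx":0,"ty":0,"tz":0,"ax":0,"ay":0,"az":0,"jaw":0.6}]'; python3 -m inch '[{"tx":0,"ty":0,"tz":0.2,"ax":0,"ay":0,"az":0,"jaw":0.6},{"tx":0,"ty":0,"tz":0,"ax":0,"ay":0,"az":0,"jaw":0.6}]';  python3 tr.py; python3 plan.py 529.5 196.8 20 4
```

```text
t: 11.8
ee_pos: [527.1, 223.1, 15.6]
orientation: [-3.14, -0.11, -0.001]
ft_force: [0.4, 0.7, -2.0]
width: 60.1
t: 12.05
ee_pos: [527.0, 223.0, 13.5]
orientation: [-3.14, -0.11, -0.0]
ft_force: [-0.5, -1.0, -2.2]
width: 60.2
t 12.05 pos [527.  223.   13.5] f [-0.5 -1.  -2.2] w 60.2
[[ 1.   0.1  0. ]
 [ 0.1 -1.   0. ]
 [ 0.  -0.  -1. ]]
side 0.56 [240. 160.] 891 world [[463.5174859353925, 176.5383967017134, 47.64920221777049], [528.144587888152, 201.69691635310136, 71.02333680699476], [595.2523358742635, 261.6834058752075, 75.06962388181216]] tool [[-64.44136341992196, -38.16208303554354, -61.567358737983824], [0.7709643145585332, 21.662796021964407, -57.52197619566206], [67.73593691044458, 45.77932793926686, -34.14694533201575]]
top 0.49 [222. 211.] 2571 world [[445.8741702037366, 132.74595506704253, 23.3985051297466], [523.3998811416052, 164.87755389285067, 45.249763466697836], [614.3308980972143, 216.93296746916835, 58.22332842150766]] tool [[-82.24902508690165, 4.971270329679157, -44.72473615046957], [-7.773799428248269, 58.35146211249444, -31.749416211924903], [83.987630514778, 88.28297976537208, -9.897220017719054]]
t 12.25 pos [527.1 223.1  13.5] f [ 1.4  0.2 -1.1] w 59.8
[[ 0.998  0.07   0.   ]
 [ 0.07  -0.998  0.   ]
 [ 0.    -0.    -1.   ]]
turn [-0.   -0.01  0.  ] shift cm [ 0.06  2.64 -0.65] q [ 0.38  0.59  1.84 -0.    0.71  0.31]
```

```bash
python3 -m inch '[{"tx":0,"ty":0,"tz":0.2,"ax":0,"ay":0,"az":0,"jaw":0.6},{"tx":0,"ty":0,"tz":0,"ax":0,"ay":0,"az":0,"jaw":0.6}]'; python3 -m inch '[{"tx":0,"ty":0,"tz":0.1,"ax":0,"ay":0,"az":0,"jaw":0.6},{"tx":0,"ty":0,"tz":0,"ax":0,"ay":0,"az":0,"jaw":0.6}]'
```

```text
t: 12.5
ee_pos: [526.9, 223.0, 11.3]
orientation: [3.14, 0.11, -0.001]
ft_force: [0.4, 0.5, -2.7]
width: 60.0
t: 12.75
ee_pos: [527.0, 223.1, 10.6]
orientation: [-3.14, -0.11, -0.0]
ft_force: [0.2, -0.3, 0.2]
width: 59.5
```

```bash
python3 -m inch '[{"tx":0,"ty":0.3,"tz":0.05,"ax":0,"ay":0,"az":0,"jaw":0.6},{"tx":0,"ty":0.4,"tz":0,"ax":0,"ay":0,"az":0,"jaw":0.6},{"tx":0,"ty":0.4,"tz":0,"ax":0,"ay":0,"az":0,"jaw":0.6},{"tx":0,"ty":0.4,"tz":0,"ax":0,"ay":0,"az":0,"jaw":0.6},{"tx":0,"ty":0,"tz":0,"ax":0,"ay":0,"az":0,"jaw":0.6}]'; python3 -m inch '[{"tx":0,"ty":0.3,"tz":0,"ax":0,"ay":0,"az":0,"jaw":0.6},{"tx":0,"ty":0.3,"tz":0,"ax":0,"ay":0,"az":0,"jaw":0.6},{"tx":0,"ty":0.2,"tz":0,"ax":0,"ay":0,"az":0,"jaw":0.6},{"tx":0,"ty":0.2,"tz":0,"ax":0,"ay":0,"az":0,"jaw":0.6},{"tx":0,"ty":0,"tz":0,"ax":0,"ay":0,"az":0,"jaw":0.6}]'; python3 plan.py 529.5 196.8 10 4
```

```text
t: 13.38
ee_pos: [528.8, 208.0, 10.6]
orientation: [-3.139, -0.109, -0.002]
ft_force: [0.8, 0.3, 4.7]
width: 59.7
t: 14.0
ee_pos: [529.5, 198.2, 10.6]
orientation: [-3.139, -0.109, -0.002]
ft_force: [0.1, 1.8, 6.3]
width: 59.6
t 14.0 pos [529.5 198.2  10.6] f [0.1 1.8 6.3] w 59.6
[[ 0.998  0.069  0.001]
 [ 0.069 -0.998  0.001]
 [ 0.001 -0.001 -1.   ]]
turn [-0.04 -0.08 -0.03] shift cm [-0.01  0.14  0.06] q [0.34 0.59 1.86 0.   0.7  0.27]
```

Sliding cleanly. Pushing gently up to the stop.

```bash
python3 -m inch '[{"tx":0,"ty":0.2,"tz":0,"ax":0,"ay":0,"az":0,"jaw":0.6},{"tx":0,"ty":0,"tz":0,"ax":0,"ay":0,"az":0,"jaw":0.6}]';python3 -m inch '[{"tx":0,"ty":0.2,"tz":0,"ax":0,"ay":0,"az":0,"jaw":0.6},{"tx":0,"ty":0,"tz":0,"ax":0,"ay":0,"az":0,"jaw":0.6}]'; python3 tr.py
```

```text
t: 14.25
ee_pos: [529.6, 197.2, 10.6]
orientation: [-3.138, -0.108, -0.002]
ft_force: [-0.1, 7.8, 5.3]
width: 59.7
t: 14.5
ee_pos: [529.7, 197.1, 10.6]
orientation: [-3.136, -0.108, -0.003]
ft_force: [-2.5, 18.5, 3.6]
width: 59.9
t 14.5 pos [529.7 197.1  10.6] f [-2.5 18.5  3.6] w 59.9
[[ 1.   0.1  0. ]
 [ 0.1 -1.   0. ]
 [ 0.  -0.  -1. ]]
top 0.7 [219. 206.] 678 world [[476.41061623478765, 150.84535660881411, 45.17937795091851], [531.1101988703197, 165.967646383199, 67.45048272717194], [587.1780387197932, 183.14516447801734, 71.09775768018052]] tool [[-55.3233273302674, 14.043765531319286, -60.561972974647226], [-0.5677996886276766, 30.931907683307305, -56.89921676963964], [55.68379957666159, 44.96825834697405, -34.693941403171266]]
```

```bash
python3 -m inch '[{"tx":0,"ty":-0.2,"tz":0,"ax":0,"ay":0,"az":0,"jaw":0.6},{"tx":0,"ty":0,"tz":0,"ax":0,"ay":0,"az":0,"jaw":0.82},{"tx":0,"ty":0,"tz":0,"ax":0,"ay":0,"az":0,"jaw":0.82},{"tx":0,"ty":0,"tz":0,"ax":0,"ay":0,"az":0,"jaw":0.82},{"tx":0,"ty":0,"tz":0,"ax":0,"ay":0,"az":0,"jaw":0.82},{"tx":0,"ty":0,"tz":-1.5,"ax":0,"ay":0,"az":0,"jaw":0.82},{"tx":0,"ty":0,"tz":-3,"ax":0,"ay":0,"az":0,"jaw":0.82},{"tx":0,"ty":0,"tz":-3,"ax":0,"ay":0,"az":0,"jaw":0.82},{"tx":0,"ty":-5,"tz":0,"ax":0,"ay":0,"az":0,"jaw":0.7},{"tx":0,"ty":-5,"tz":0,"ax":0,"ay":0,"az":0,"jaw":0.57},{"tx":0,"ty":-1.5,"tz":0,"ax":0,"ay":0,"az":-10,"jaw":0.57},{"tx":0,"ty":0,"tz":0,"ax":0,"ay":0,"az":-10,"jaw":0.57}]'; python3 -m inch '[{"tx":0,"ty":0,"tz":0,"ax":0,"ay":0,"az":-10,"jaw":0.57},{"tx":0,"ty":0,"tz":0,"ax":0,"ay":0,"az":-10,"jaw":0.57},{"tx":0,"ty":0,"tz":0,"ax":0,"ay":0,"az":-10,"jaw":0.57},{"tx":0,"ty":0,"tz":0,"ax":0,"ay":0,"az":-10,"jaw":0.57},{"tx":0,"ty":0,"tz":0,"ax":0,"ay":0,"az":-10,"jaw":0.57},{"tx":0,"ty":0,"tz":0,"ax":0,"ay":0,"az":-10,"jaw":0.57},{"tx":0,"ty":0,"tz":0,"ax":0,"ay":0,"az":-10,"jaw":0.57},{"tx":0,"ty":0,"tz":0,"ax":0,"ay":0,"az":0,"jaw":0.57}]'; python3 plan.py 521.2 315.5 -14 94
cat > chk.py <<'E'
from h import *
np.set_printoptions(suppress=True,precision=1)
yaw=np.radians(4); ex=np.array([np.cos(yaw),np.sin(yaw)]); ey=np.array([-ex[1],ex[0]]); O=np.array([533.5,139.9])
for n in ['side','top']:
    im,d=viewer.get_image(n); np.savez('last_'+n,im=im,d=d); P=cloud(n,d,np.ones(d.shape,bool))
    L=np.c_[(P[:,:2]-O)@ex,(P[:,:2]-O)@ey,P[:,2]-45]
    T=L[(abs(L[:,0])<40)&(L[:,1]>0)&(L[:,1]<112)&(L[:,2]>17)&(L[:,2]<32)]; print(n,'tray top in tin',len(T),cv2.minAreaRect(T[:,:2].astype(np.float32)) if len(T)>9 else '',np.median(T[:,2]))
E
python3 chk.py
```

```text
t: 16.2
ee_pos: [520.9, 312.5, 86.1]
orientation: [-3.07, -0.665, -0.002]
ft_force: [-0.0, -0.2, -0.8]
width: 49.7
t: 17.2
ee_pos: [521.1, 310.9, 85.9]
orientation: [2.144, 2.296, 0.001]
ft_force: [-0.2, 0.1, 0.1]
width: 50.1
t 17.2 pos [521.1 310.9  85.9] f [-0.2  0.1  0.1] w 50.1
[[-0.068  0.998  0.001]
 [ 0.998  0.068  0.   ]
 [ 0.     0.001 -1.   ]]
turn [ 0.05 -0.02 -0.09] shift cm [0.46 0.04 9.99] q [ 0.52  0.52  1.74 -0.    0.89 -1.12]
side tray top in tin 656 ((0.9902248382568359, 56.753387451171875), (92.80675506591797, 60.544105529785156), 89.62967681884766) 24.34183959756473
top tray top in tin 1386 ((0.8055000305175781, 57.81871795654297), (60.74478530883789, 91.57007598876953), 0.18980777263641357) 23.396545479679034
```

```bash
python3 -m inch '[{"tx":0.48,"ty":0,"tz":2.5,"ax":0,"ay":0,"az":0,"jaw":0.57},{"tx":0,"ty":0,"tz":2.5,"ax":0,"ay":0,"az":0,"jaw":0.57},{"tx":0,"ty":0,"tz":2.5,"ax":0,"ay":0,"az":0,"jaw":0.57},{"tx":0,"ty":0,"tz":1.8,"ax":0,"ay":0,"az":0,"jaw":0.57},{"tx":0,"ty":0,"tz":0.7,"ax":0,"ay":0,"az":0,"jaw":0.57},{"tx":0,"ty":0,"tz":0,"ax":0,"ay":0,"az":0,"jaw":0.57}]'; python3 tip.py 10 42
python3 - <<'E'
import numpy as np; from h import *
a=np.load('last_side.npz')['im'][90:240,150:330]; save('hd1.png',cv2.resize(a,None,fx=4,fy=4))
E
```

```text
t: 18.05
ee_pos: [520.5, 315.6, -15.1]
orientation: [-2.143, -2.297, 0.0]
ft_force: [0.6, -0.6, -0.9]
width: 50.3
t 18.05 pos [520.5 315.6 -15.1] f [ 0.6 -0.6 -0.9] w 50.3
[[-0.1  1.  -0. ]
 [ 1.   0.1 -0. ]
 [-0.  -0.  -1. ]]
side -1 29 z low [26.9 29.2 30.2 30.7 31.9 32.4] lx [-34.9 -28.9] ly [-10.6  12. ]
side 1 5 z low [32.7 34.3 37.  39.7 39.8] lx [25.1 33.8] ly [-10.1  -6.9]
  body low z [60.4 67.9]
top -1 0 z low [] lx 0 ly 0
top 1 0 z low [] lx 0 ly 0
  body low z [66.2 67.1]
```

View pics/hd1.png

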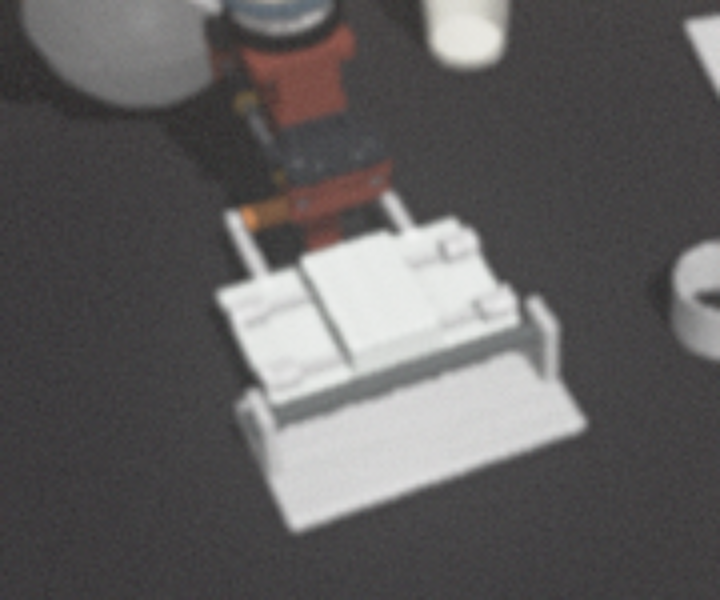

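The tray is home with its lugs under the hooks, and the fingers straddle the orange grip at about (270,213). Closing.

```bash
python3 -m inch '[{"tx":0,"ty":0,"tz":0,"ax":0,"ay":0,"az":0,"jaw":0.05},{"tx":0,"ty":0,"tz":0,"ax":0,"ay":0,"az":0,"jaw":0.05},{"tx":0,"ty":0,"tz":0,"ax":0,"ay":0,"az":0,"jaw":0.05},{"tx":0,"ty":0,"tz":0,"ax":0,"ay":0,"az":0,"jaw":0.05},{"tx":0,"ty":0,"tz":0,"ax":0,"ay":0,"az":0,"jaw":0.05},{"tx":0,"ty":0,"tz":0,"ax":0,"ay":0,"az":0,"jaw":0.05}]'
cat > arc.py <<'E'
# tool-frame rows for the 176 mm arc about the hinge, z down, tool x = +tin y
import numpy as np
for step in (6,7.5):
    a=np.radians(np.arange(0,180.1,step)); print(step); 
    print([(round(17.6*(np.cos(b)-np.cos(c)),2),round(-17.6*(np.sin(b)-np.sin(c)),2)) for c,b in zip(a,a[1:])])
E
python3 arc.py; python3 plan.py 521.2 315.5 -14 94
```

```text
t: 18.9
ee_pos: [520.6, 316.2, -14.9]
orientation: [-2.142, -2.297, -0.001]
ft_force: [-1.0, 5.6, 0.3]
width: 15.5
6
[(np.float64(-0.1), np.float64(-1.84)), (np.float64(-0.29), np.float64(-1.82)), (np.float64(-0.48), np.float64(-1.78)), (np.float64(-0.66), np.float64(-1.72)), (np.float64(-0.84), np.float64(-1.64)), (np.float64(-1.0), np.float64(-1.55)), (np.float64(-1.16), np.float64(-1.43)), (np.float64(-1.3), np.float64(-1.3)), (np.float64(-1.43), np.float64(-1.16)), (np.float64(-1.55), np.float64(-1.0)), (np.float64(-1.64), np.float64(-0.84)), (np.float64(-1.72), np.float64(-0.66)), (np.float64(-1.78), np.float64(-0.48)), (np.float64(-1.82), np.float64(-0.29)), (np.float64(-1.84), np.float64(-0.1)), (np.float64(-1.84), np.float64(0.1)), (np.float64(-1.82), np.float64(0.29)), (np.float64(-1.78), np.float64(0.48)), (np.float64(-1.72), np.float64(0.66)), (np.float64(-1.64), np.float64(0.84)), (np.float64(-1.55), np.float64(1.0)), (np.float64(-1.43), np.float64(1.16)), (np.float64(-1.3), np.float64(1.3)), (np.float64(-1.16), np.float64(1.43)), (np.float64(-1.0), np.float64(1.55)), (np
[... 663 characters left out ...]
4(-0.15)), (np.float64(-2.3), np.float64(0.15)), (np.float64(-2.26), np.float64(0.45)), (np.float64(-2.18), np.float64(0.74)), (np.float64(-2.06), np.float64(1.02)), (np.float64(-1.91), np.float64(1.28)), (np.float64(-1.73), np.float64(1.52)), (np.float64(-1.52), np.float64(1.73)), (np.float64(-1.28), np.float64(1.91)), (np.float64(-1.02), np.float64(2.06)), (np.float64(-0.74), np.float64(2.18)), (np.float64(-0.45), np.float64(2.26)), (np.float64(-0.15), np.float64(2.3))]
t 18.9 pos [520.6 316.2 -14.9] f [-1.   5.6  0.3] w 15.5
[[-0.07   0.998  0.   ]
 [ 0.998  0.07   0.001]
 [ 0.001  0.    -1.   ]]
turn [ 0.02 -0.04  0.  ] shift cm [-0.07  0.06 -0.09] q [ 0.53  0.67  1.76  0.    0.71 -1.12]
```

```bash
python3 -m inch '[{"tx":-0.1,"ty":0,"tz":-1.84,"ax":0,"ay":0,"az":0,"jaw":0.05},{"tx":-0.29,"ty":0,"tz":-1.82,"ax":0,"ay":0,"az":0,"jaw":0.05},{"tx":-0.48,"ty":0,"tz":-1.78,"ax":0,"ay":0,"az":0,"jaw":0.05},{"tx":-0.66,"ty":0,"tz":-1.72,"ax":0,"ay":0,"az":0,"jaw":0.05},{"tx":-0.84,"ty":0,"tz":-1.64,"ax":0,"ay":0,"az":0,"jaw":0.05},{"tx":0,"ty":0,"tz":0,"ax":0,"ay":0,"az":0,"jaw":0.05}]'
```

```text
t: 19.65
ee_pos: [522.3, 292.2, 74.0]
orientation: [-2.143, -2.297, -0.002]
ft_force: [-2.8, 6.3, 1.1]
width: 15.0
```

```bash
python3 look.py side sw1.png 150 60 330 240 3.3
```

```text
(no output)
```

View pics/sw1.png

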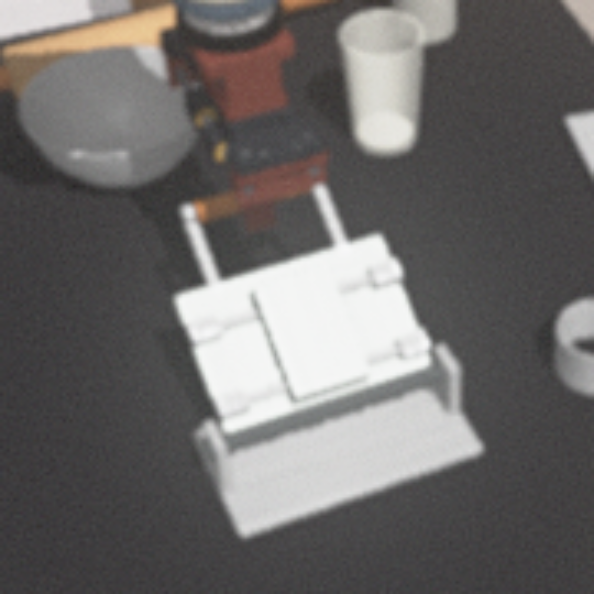

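The tin is tilted up about 30°, with the grip in the jaws at (215,208) and the tray still held in the hooks. I'll carry on along the arc.

```bash
python3 -m inch '[{"tx":-1.0,"ty":0,"tz":-1.55,"ax":0,"ay":0,"az":0,"jaw":0.05},{"tx":-1.16,"ty":0,"tz":-1.43,"ax":0,"ay":0,"az":0,"jaw":0.05},{"tx":-1.3,"ty":0,"tz":-1.3,"ax":0,"ay":0,"az":0,"jaw":0.05},{"tx":-1.43,"ty":0,"tz":-1.16,"ax":0,"ay":0,"az":0,"jaw":0.05},{"tx":-1.55,"ty":0,"tz":-1.0,"ax":0,"ay":0,"az":0,"jaw":0.05},{"tx":-1.64,"ty":0,"tz":-0.84,"ax":0,"ay":0,"az":0,"jaw":0.05},{"tx":-1.72,"ty":0,"tz":-0.66,"ax":0,"ay":0,"az":0,"jaw":0.05},{"tx":0,"ty":0,"tz":0,"ax":0,"ay":0,"az":0,"jaw":0.05}]'; python3 plan.py 533.5 139.9 162 94
```

```text
t: 20.7
ee_pos: [529.3, 192.9, 153.0]
orientation: [2.144, 2.296, 0.0]
ft_force: [-2.1, 3.4, 6.9]
width: 15.1
t 20.7 pos [529.3 192.9 153. ] f [-2.1  3.4  6.9] w 15.1
[[-0.068  0.998  0.   ]
 [ 0.998  0.068 -0.   ]
 [-0.     0.    -1.   ]]
turn [ 0.03  0.01 -0.09] shift cm [-5.32  0.05 -0.9 ] q [ 0.33  0.37  1.79 -0.    0.98 -1.31]
```

```bash
python3 -m inch '[{"tx":-1.78,"ty":0,"tz":-0.48,"ax":0,"ay":0,"az":0,"jaw":0.05},{"tx":-1.82,"ty":0,"tz":-0.29,"ax":0,"ay":0,"az":0,"jaw":0.05},{"tx":-1.84,"ty":0,"tz":-0.1,"ax":0,"ay":0,"az":0,"jaw":0.05},{"tx":-1.84,"ty":0,"tz":0.1,"ax":0,"ay":0,"az":0,"jaw":0.05},{"tx":-1.82,"ty":0,"tz":0.29,"ax":0,"ay":0,"az":0,"jaw":0.05},{"tx":-1.78,"ty":0,"tz":0.48,"ax":0,"ay":0,"az":0,"jaw":0.05},{"tx":-1.72,"ty":0,"tz":0.66,"ax":0,"ay":0,"az":0,"jaw":0.05},{"tx":0,"ty":0,"tz":0,"ax":0,"ay":0,"az":0,"jaw":0.05}]'; python3 plan.py 533.5 139.9 -14 94
```

```text
t: 21.7
ee_pos: [538.0, 66.9, 144.8]
orientation: [2.144, 2.296, -0.001]
ft_force: [4.3, -0.3, -1.9]
width: 15.2
t 21.7 pos [538.   66.9 144.8] f [ 4.3 -0.3 -1.9] w 15.2
[[-0.068  0.998 -0.   ]
 [ 0.998  0.068 -0.   ]
 [-0.    -0.    -1.   ]]
turn [-0.01  0.02 -0.08] shift cm [ 7.32  0.06 15.88] q [ 0.1   0.35  1.84 -0.    0.94 -1.54]
```

```bash
python3 -m inch '[{"tx":-1.64,"ty":0,"tz":0.84,"ax":0,"ay":0,"az":0,"jaw":0.05},{"tx":-1.55,"ty":0,"tz":1.0,"ax":0,"ay":0,"az":0,"jaw":0.05},{"tx":-1.43,"ty":0,"tz":1.16,"ax":0,"ay":0,"az":0,"jaw":0.05},{"tx":-1.3,"ty":0,"tz":1.3,"ax":0,"ay":0,"az":0,"jaw":0.05},{"tx":-1.16,"ty":0,"tz":1.43,"ax":0,"ay":0,"az":0,"jaw":0.05},{"tx":-1.0,"ty":0,"tz":1.55,"ax":0,"ay":0,"az":0,"jaw":0.05},{"tx":-0.84,"ty":0,"tz":1.64,"ax":0,"ay":0,"az":0,"jaw":0.05},{"tx":-0.66,"ty":0,"tz":1.72,"ax":0,"ay":0,"az":0,"jaw":0.05},{"tx":0,"ty":0,"tz":0,"ax":0,"ay":0,"az":0,"jaw":0.05}]'; python3 plan.py 533.5 139.9 -14 94
```

```text
t: 22.82
ee_pos: [544.6, -27.0, 37.5]
orientation: [-2.143, -2.296, -0.001]
ft_force: [6.1, 6.1, -5.3]
width: 15.2
t 22.82 pos [544.6 -27.   37.5] f [ 6.1  6.1 -5.3] w 15.2
[[-0.069  0.998 -0.   ]
 [ 0.998  0.069  0.001]
 [ 0.001 -0.    -1.   ]]
turn [-0.02 -0.08 -0.06] shift cm [16.72  0.06  5.15] q [-0.07  0.52  1.89  0.    0.73 -1.71]
```

```bash
python3 -m inch '[{"tx":-0.48,"ty":0,"tz":1.78,"ax":0,"ay":0,"az":0,"jaw":0.05},{"tx":-0.29,"ty":0,"tz":1.6,"ax":0,"ay":0,"az":0,"jaw":0.05},{"tx":-0.1,"ty":0,"tz":0.9,"ax":0,"ay":0,"az":0,"jaw":0.05},{"tx":0,"ty":0,"tz":0.5,"ax":0,"ay":0,"az":0,"jaw":0.05},{"tx":0,"ty":0,"tz":0,"ax":0,"ay":0,"az":0,"jaw":0.05}]'; python3 plan.py 533.5 139.9 -14 94
```

```text
t: 23.45
ee_pos: [545.2, -34.9, -9.5]
orientation: [-2.142, -2.296, -0.002]
ft_force: [5.0, 10.0, -2.9]
width: 14.8
t 23.45 pos [545.2 -34.9  -9.5] f [ 5.  10.  -2.9] w 14.8
[[-0.069  0.998 -0.   ]
 [ 0.998  0.069  0.002]
 [ 0.002 -0.    -1.   ]]
turn [-0.01 -0.09 -0.03] shift cm [17.52  0.05  0.45] q [-0.09  0.61  1.9   0.    0.64 -1.73]
```

```bash
python3 -m inch '[{"tx":0,"ty":0,"tz":0.3,"ax":0,"ay":0,"az":0,"jaw":0.05},{"tx":0,"ty":0,"tz":0,"ax":0,"ay":0,"az":0,"jaw":0.05}]'; python3 -m inch '[{"tx":0,"ty":0,"tz":0.2,"ax":0,"ay":0,"az":0,"jaw":0.05},{"tx":0,"ty":0,"tz":0,"ax":0,"ay":0,"az":0,"jaw":0.05}]'; python3 look.py side sw2.png 150 60 330 240 3.3
```

```text
t: 23.7
ee_pos: [545.2, -34.9, -12.2]
orientation: [-2.142, -2.296, -0.002]
ft_force: [4.8, 9.1, -3.3]
width: 15.2
t: 23.95
ee_pos: [545.2, -35.0, -14.1]
orientation: [-2.142, -2.296, -0.002]
ft_force: [4.2, 8.7, -3.2]
width: 15.2
```

View pics/sw2.png

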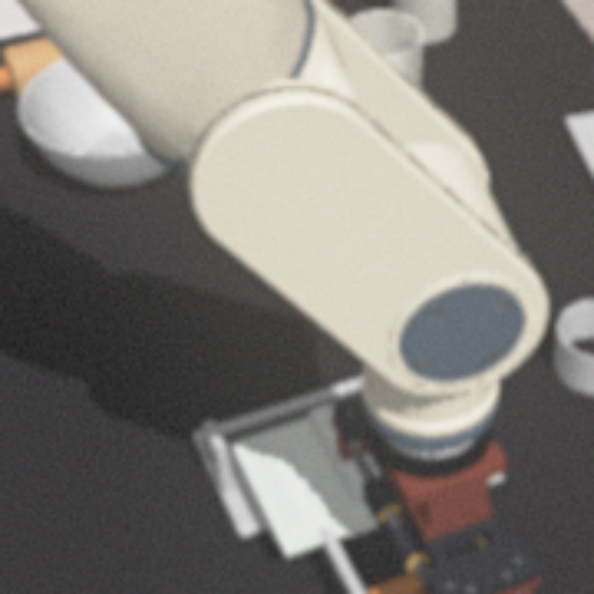

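The tin is over, with the grip low at about (390,585). I'm lowering the last bit until the stop takes the weight.

```bash
python3 -m inch '[{"tx":0,"ty":0,"tz":0.1,"ax":0,"ay":0,"az":0,"jaw":0.05},{"tx":0,"ty":0,"tz":0,"ax":0,"ay":0,"az":0,"jaw":0.05}]'; python3 -m inch '[{"tx":0,"ty":0,"tz":0.1,"ax":0,"ay":0,"az":0,"jaw":0.05},{"tx":0,"ty":0,"tz":0,"ax":0,"ay":0,"az":0,"jaw":0.05}]';  python3 -m inch '[{"tx":0,"ty":0,"tz":0.1,"ax":0,"ay":0,"az":0,"jaw":0.05},{"tx":0,"ty":0,"tz":0,"ax":0,"ay":0,"az":0,"jaw":0.05}]'
```

```text
t: 24.25
ee_pos: [545.2, -35.0, -14.9]
orientation: [-2.142, -2.296, -0.002]
ft_force: [3.9, 8.8, -0.4]
width: 15.1
t: 24.5
ee_pos: [545.3, -35.0, -15.0]
orientation: [-2.143, -2.297, -0.002]
ft_force: [0.7, 8.9, 8.7]
width: 15.0
t: 24.75
ee_pos: [545.4, -35.0, -15.2]
orientation: [-2.143, -2.297, -0.002]
ft_force: [-2.2, 10.3, 19.2]
width: 15.4
```

At the stop: the reading holds at -15 and the force is building. Backing off 2 mm, then opening and rising.

```bash
python3 -m inch '[{"tx":0,"ty":0,"tz":-0.2,"ax":0,"ay":0,"az":0,"jaw":0.05},{"tx":0,"ty":0,"tz":0,"ax":0,"ay":0,"az":0,"jaw":0.5},{"tx":0,"ty":0,"tz":0,"ax":0,"ay":0,"az":0,"jaw":0.5},{"tx":0,"ty":0,"tz":0,"ax":0,"ay":0,"az":0,"jaw":0.5},{"tx":0,"ty":0,"tz":0,"ax":0,"ay":0,"az":0,"jaw":0.5},{"tx":0,"ty":0,"tz":0,"ax":0,"ay":0,"az":0,"jaw":0.5},{"tx":0,"ty":0,"tz":-1,"ax":0,"ay":0,"az":0,"jaw":0.5},{"tx":0,"ty":0,"tz":-3,"ax":0,"ay":0,"az":0,"jaw":0.5},{"tx":0,"ty":0,"tz":-5,"ax":0,"ay":0,"az":0,"jaw":0.5},{"tx":0,"ty":0,"tz":-5,"ax":0,"ay":0,"az":0,"jaw":0.5},{"tx":-4,"ty":0,"tz":-4,"ax":0,"ay":0,"az":0,"jaw":0.5},{"tx":-4,"ty":0,"tz":0,"ax":0,"ay":0,"az":0,"jaw":0.5}]'; python3 -m inch '[{"tx":-5,"ty":-2,"tz":0,"ax":0,"ay":0,"az":0,"jaw":0.5},{"tx":-6,"ty":-2,"tz":0,"ax":0,"ay":0,"az":0,"jaw":0.5},{"tx":-6,"ty":-2,"tz":0,"ax":0,"ay":0,"az":0,"jaw":0.5},{"tx":-6,"ty":-2,"tz":0,"ax":0,"ay":0,"az":0,"jaw":0.5},{"tx":-6,"ty":-2,"tz":0,"ax":0,"ay":0,"az":0,"jaw":0.5},{"tx":0,"ty":0,"tz":0,"ax":0,"ay":0,"az":0,"jaw":0.5}]'; python3 look.py side fin.png 170 120 350 270 4
cat > e.py <<'E'
from h import *
np.set_printoptions(suppress=True,precision=1)
im,d=viewer.get_image('top'); np.savez('last_top',im=im,d=d)
yaw=np.radians(4); ex=np.array([np.cos(yaw),np.sin(yaw)]); ey=np.array([-ex[1],ex[0]]); O=np.array([533.5,139.9])
for n in ['side','top']:
    d=np.load(f'last_{n}.npz')['d']; P=cloud(n,d,np.ones(d.shape,bool)); L=np.c_[(P[:,:2]-O)@ex,(P[:,:2]-O)@ey,P[:,2]]
    q=L[(abs(L[:,0])<80)&(L[:,1]>-115)&(L[:,1]<-15)]; z=q[:,2]; print(n,'z pct',np.percentile(z,[5,25,50,75,95]))
    m=abs(z-np.median(z))<6; print('  plane slope',np.linalg.lstsq(np.c_[q[m][:,:2],np.ones(m.sum())],z[m],rcond=None)[0]*[57.3,57.3,1])
    t=L[(abs(L[:,0])<75)&(L[:,1]>-135)&(L[:,1]<20)&(z.min()-1<L[:,2])&(L[:,2]>8)&(L[:,2]<40)]; print('  low pts',len(t),t.size and np.percentile(t,[2,50,98],axis=0).tolist())
E
python3 e.py
```

```text
t: 26.25
ee_pos: [553.3, -116.6, 170.3]
orientation: [2.136, 2.294, 0.006]
ft_force: [-0.0, 0.4, -0.6]
width: 44.0
t: 27.0
ee_pos: [470.6, -412.8, 166.3]
orientation: [2.147, 2.291, -0.001]
ft_force: [-0.4, -0.0, -0.3]
width: 43.6
side z pct [-0.7 46.8 49.5 52.2 69.9]
  plane slope [ 0.5  0.3 50.2]
  low pts 16 [[-25.558931115190486, -101.74456839233109, 18.346972921075253], [-0.12581829198751393, -99.1535146208918, 20.9391315110566], [26.488729422558492, -97.13096823886326, 24.434810101002164]]
top z pct [46.  47.8 49.1 65.9 69.5]
  plane slope [ 0.   0.  48.4]
  low pts 0 0
```

View pics/fin.png

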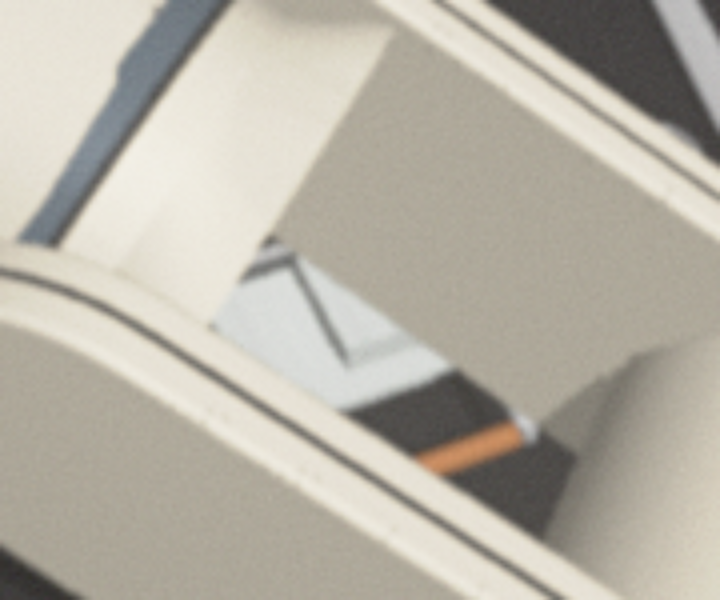

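```bash
python3 -m inch '[{"tx":0,"ty":0,"tz":0,"ax":0,"ay":0,"az":0,"jaw":0.5},{"tx":0,"ty":0,"tz":0,"ax":0,"ay":0,"az":0,"jaw":0.5},{"tx":0,"ty":0,"tz":0,"ax":0,"ay":0,"az":0,"jaw":0.5},{"tx":0,"ty":0,"tz":0,"ax":0,"ay":0,"az":0,"jaw":0.5}]'; python3 -c "
from workcell import ctrl; print(ctrl.close_job())"
```

```text
t: 27.6
ee_pos: [472.2, -408.4, 165.7]
orientation: [2.142, 2.299, 0.0]
ft_force: [-0.5, 0.2, 0.5]
width: 43.9
the job is handed in; nothing more can be done
None
```

I capped the tin with the lugged tray, slid it home under the hooks and swung both over by the grip. I lowered them onto the stop, let go and handed the job in at about 27.6 s.

**Tray home:** before the swing, depth put the tray at tin x about 1 mm, y about 57 mm, sitting flat. The hinge-end stop pushed back with about 18 N.

**After the swing:** the tin is level within about 0.5° by depth. The tray's end wall shows about 99–102 mm from the hinge and 18–24 mm above the counter, so it is underneath and still home. The gripper is well clear and the force readings are near zero.

**Checks that disagreed or could not be made:**
- **Reported height:** the state's TCP height read about 40 mm lower than the fingertips in the depth images. My first grasp therefore closed in the air above the tray. It touched nothing, and I allowed for the offset from then on.
- **Cakes:** I could not see them in the closed tray, so their drop is not confirmed by sight.
- **Last picture:** the arm hid part of the tin, so the final tray check rests on only 16 depth points from the side camera. The top camera saw none of the tray.

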